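# Hold the towel clip open around the edge of the brushing chart

### The arm

A 6-joint arm with a two-finger parallel gripper is mounted at the origin on the work surface. World frame = base frame: x ahead of the robot, y to its left, z up, the work surface at z = 0. Lengths are in m, angles in rad, forces in N, time in s.
With the tool pointing down it reaches from about 0.3 to 0.85 m from the base axis. Payload 4.2 kg.
Tool frame: the origin (TCP) lies between the finger pads; the fingertips stand 14 mm ahead of it and the grasp point (between the pads) lies 5 mm behind it; z points along the fingers, y is the line along which they close (so a half turn about z gives the same grasp; the last joint's range is limited). The gripper opens to 91 mm and grips with 3 to 60 N. Pads are 32 mm wide; open, the fingers measure 118 mm over their backs; the gripper's body (76 mm by 178 mm) begins 60 mm behind the grasp point.
Start: joints at [-1.326, 0.32, 1.565, -0, 1.257, -0.02], TCP at [0.15, -0.555, 0.207] pointing down, gripper open.
Joint ranges: [-3.11, 3.11], [-0.84, 2.01], [0.21, 2.61], [-1.34, 4.49], [0.05, 2.63], [-2.56, 2.56]. Speed limits (rad/s): [2.57, 2.57, 3.14, 3.14, 3.14, 3.14].

### API

Orientations are given as a rotation vector (axis times angle).
In Python, from plant import read_state, capture, camera_params, arm gives the robot as it stands.
- The arm moves only by the tool jog_arm, never from a script. Its argument "rows" is a list of rows, each a list of 3 entries, a list of its own where there are three numbers: the closure, from -1 (fully open) to 1 (shut), then the shift along the tool's x, y, z in units of 0.5 m (1.0 is 0.5 m), then the turn, a rotation vector about the tool's x, y, z in units of pi/4 rad (1.0 is pi/4 rad). A call has 1 to 5 rows; each row is the pose to reach, as a shift and turn from the pose commanded when the call began, along the tool's axes at that moment; what a row does not reach only later rows make up. A row lasts 1/8 s, in which the tool goes at most 62.5 mm and 10.7 degrees, less where a joint would pass 70% of its speed; a pose out of reach is approached as far as the arm can. A call with a number of a shift or a turn outside -1 to 1 is refused whole. A call with a gripper value outside its range is refused whole. The fingers move at their own pace and stop on an object; "force" is the grip in N (left out, the last holds). Time passes only in rows, so rows that repeat a pose let the fingers close. It gives the time, the measured TCP pose, the force, the opening and the grip force at its end, in the units of the state.
- read_state(): the state, without advancing time (a new reading comes with each control period).
- capture(name): name is "scene" or "top" or "wrist"; returns (picture, depth): 384x512x3 uint8, red, green, blue; 384x512 float32, m along the optical axis (not along the pixel's ray), 0 where there is no reading.
- camera_params(name): a dict with "intrinsics" (3x3 intrinsics, pixels), "extrinsics" (4x4, takes a point from world to camera coordinates); the wrist camera has in their place "tool_from_camera" (4x4, takes a point from camera to tool coordinates, whose origin is the TCP and whose axes are the flange's). Camera axes: x right, y down, z forward; pixel columns grow to the right and rows downward; lengths in m; the calibration is good to about 2 mm. A picture is of the moment at which its call begins: read the wrist's pose just before it. camera_params takes no time and is no camera call.
- arm.finish_job(): hands the job in; it is judged then, once.
The state is a dict: "t": time; "joint_positions": joint angles; "joint_vel": joint speeds; "joint_efforts": joint torques, N m; "tool_pos": TCP position; "orientation": TCP orientation; "ft_force": force on the tool from outside, world axes, zero at the start; "ft_torque": the same for the moment, N m; "finger_gap": opening from 0.0 (shut) to 1.0 (fully open); "grasp_force": force on a finger pad.
Only numpy, scipy, OpenCV 4.12 (cv2) and the standard library are available. Lean on these libraries where they do the work, as an engineer would, in place of code of your own. Each camera call takes 0.05 s, during which the arm holds its last target. There are 200 camera calls.

### The job

Pick the big spring clip up off the ledge by its two handles, squeeze it wide open and bring it to the chart board's free upright edge, about half-way up, so that the edge stands well inside the gaping jaws and neither jaw touches the card. Finish right there, still squeezing: keep the clip held in the air and wide open around the edge, so that I can slip a new chart sheet in before it closes. Do not shift the board, the tumblers or the other things standing on the ledge.

Things in the scene. Friction and masses are not known exactly. Their poses are not given: they have to be found in the camera images.
- ledge: Long painted wooden ledge across the counter, fixed: 300 mm (x) by 1200 mm (y), top surface 170 mm above its origin, which lies on the counter under its middle. A white tilt-out bin is screwed under it; its front flap may stand ajar, reaching up to 50 mm out from under the ledge towards the robot. Toothbrushes in the tumblers reach 175 mm above the ledge top.
- clip: Big white plastic spring clip (towel peg), loose, 90 mm long, 24 mm wide, about 60 g: two levers on a pin with a coil spring (radius 6.6 mm). It lies on its side on the ledge, pin upright. Origin: on the pin axis at the underside; z up the pin, x to the jaws (tips at x = 50 mm), handles to -x. Frame fixed to lever A (+y). Squeezing the handles together spreads the jaws.
- clip_lever (a joint): Opening angle: turn of lever B (-y) against lever A. 0 shut, 0.5 rad fully open at the stop (tips 25 mm apart). Squeezing takes about 7 N at each handle to begin, 12 N to reach the stop; it springs shut when let go. With both levers turned evenly, the clip's middle line is clip's x axis turned by minus half this angle about z.
- jaw_a (a point): Tip of lever A's jaw: middle of the tip edge of its gripping face (clip x = 50, y = 0, z = 12 mm). Axes as clip: x out of the jaws, -y towards the other jaw when open. The face lies at y = 0 in the last 12 mm and is set back to y = 3 mm from there to the pin; jaw outside at y = 9 mm.
- jaw_b (a point): The same point on lever B's jaw, with axes fixed to lever B: x out of the jaws, +y towards the other jaw when open. It coincides with jaw_a when the clip is shut.
- grip_a (a point): Outermost point of lever A's handle end with the clip shut (clip x = -34, y = 26, z = 12 mm): an upright round finger grip of 6 mm radius centred at x = -34, y = 20 mm, as tall as the clip's 24 mm width. The two grips measure 52 mm over all when shut, about 34 mm when squeezed fully open.
- grip_b (a point): The same point on lever B's finger grip.
- board: Chart board, loose, 0.55 kg: stiff upright card 3 mm thick, 110 mm tall, printed with a grid, one upright edge held in a wooden post 18 mm square, 158 mm tall, on a foot 90 (x) by 80 (y) by 16 mm. Origin: centre of the foot's underside on the ledge; z up; y from the post along the card to its free edge; the card lies in the plane x = 0, y = 9 to 128 mm, z = 30 to 140 mm.
- board_edge (a point): The middle of the card's free upright edge (board y = 128 mm, z = 85 mm), in the middle of its 3 mm thickness; axes as board.
- soap_dish: Round white soap dish with a bar of soap, 94 mm across, 38 mm tall, loose; origin at the centre of its underside.
- nail_brush: Wooden nail brush lying bristles down, 40 by 88 by 30 mm, loose; origin at the centre of its underside.
- cup_steel_1: A bare steel tumbler, 75 mm across the rim, 90 mm tall, with one or two toothbrushes reaching up to 175 mm above its foot, loose; origin at the centre of its underside.
- cup_glass_1: A clear glass tumbler, 72 mm across the rim, 100 mm tall, with one or two toothbrushes reaching up to 175 mm above its foot, loose; origin at the centre of its underside.
- cup_blue_1: A blue plastic tumbler, 73 mm across the rim, 84 mm tall, with one or two toothbrushes reaching up to 175 mm above its foot, loose; origin at the centre of its underside.
- cup_steel_2: A bare steel tumbler, 75 mm across the rim, 90 mm tall, with one or two toothbrushes reaching up to 175 mm above its foot, loose; origin at the centre of its underside.
- cup_blue_2: A blue plastic tumbler, 73 mm across the rim, 84 mm tall, with one or two toothbrushes reaching up to 175 mm above its foot, loose; origin at the centre of its underside.
- cup_glass_2: A clear glass tumbler, 72 mm across the rim, 100 mm tall, with one or two toothbrushes reaching up to 175 mm above its foot, loose; origin at the centre of its underside.

How it is judged:
By the outcome, as a careful person would: the job done as asked, in the order asked, and still so for the second after the job is handed in, while the arm keeps its last pose, push and grip.
It also fails if it takes over 45 s, if anything falls off the work surface, if the arm or the gripper's body presses on something with over 40 N, if the wrist force passes 120 N, or if a joint passes its speed limit or range.

## Working session

There is one attempt and no reset: what is moved stays moved. The work goes in short steps, Python scripts to look and compute and a tool call to move; the robot and the scene stay as the last step left them, time stands still between calls to the robot, and variables do not carry over. Pictures are saved under pics/ and viewed, at most 10 in all, crops included, and the job is handed in when it is done.

Besides the shell and the picture viewer there is one more tool, called after ">>>" as name([rows], argument=value, ...), one row to a line, values as JSON. jog_arm: Moves the arm, as the interface text tells. Its arguments: {"type":"object","properties":{"rows":{"type":"array","items":{"type":"array"}},"force":{"type":"number"}},"required":["rows"]}

```bash
ls; mkdir -p pics; python3 - <<'E'
from plant import *
import cv2,numpy as np
np.set_printoptions(precision=4,suppress=True)
s=read_state();print(s)
ims=[]
for n in("scene","top"):
    p,d=capture(n);np.savez(f'{n}.npz',p=p,d=d);cv2.imwrite(f'pics/{n}.png',cv2.resize(p[:,:,::-1],(800,600),interpolation=cv2.INTER_CUBIC))
    c=camera_params(n);print(n,c)
print(camera_params('wrist'))
E
```

```text
pics
{'t': 0.0, 'joint_positions': array([-1.326 ,  0.3203,  1.5657,  0.    ,  1.2573, -0.02  ]), 'joint_vel': array([-0.0001, -0.0015, -0.0017,  0.0006,  0.0003,  0.0007]), 'joint_efforts': array([ -0.0016, -41.2465, -23.1974,   0.0726,   0.0458,  -0.0001]), 'tool_pos': array([ 0.1504, -0.5545,  0.2059]), 'orientation': array([-3.1124, -0.4144,  0.0003]), 'ft_force': array([ 0.1195,  0.1686, -0.2659]), 'ft_torque': array([ 0.0198, -0.0526,  0.0052]), 'grasp_force': 0.0, 'finger_gap': 1.0001295229355376}
scene {'intrinsics': array([[368.2744,   0.    , 253.8353],
       [  0.    , 368.2744, 191.8081],
       [  0.    ,   0.    ,   1.    ]]), 'extrinsics': array([[ 0.0832,  0.9965, -0.0125, -0.0567],
       [ 0.6972, -0.0671, -0.7137, -0.2729],
       [-0.712 ,  0.0507, -0.7003,  1.6933],
       [ 0.    ,  0.    ,  0.    ,  1.    ]])}
top {'intrinsics': array([[387.4528,   0.    , 257.5336],
       [  0.    , 387.4528, 193.3219],
       [  0.    ,   0.    ,   1.    ]]), 'extrinsics': array([[ 0.0019, -0.9999, -0.0121,  0.0106],
       [-0.991 , -0.0003, -0.1337,  0.5948],
       [ 0.1337,  0.0123, -0.991 ,  1.5042],
       [ 0.    ,  0.    ,  0.    ,  1.    ]])}
{'intrinsics': array([[335.2387,   0.    , 253.4594],
       [  0.    , 335.2387, 193.5581],
       [  0.    ,   0.    ,   1.    ]]), 'tool_from_camera': array([[ 0.0001, -0.9691, -0.2467,  0.07  ],
       [ 1.    ,  0.0001,  0.0002, -0.0008],
       [-0.0001, -0.2467,  0.9691, -0.1774],
       [ 0.    ,  0.    ,  0.    ,  1.    ]])}
```

View pics/top.png

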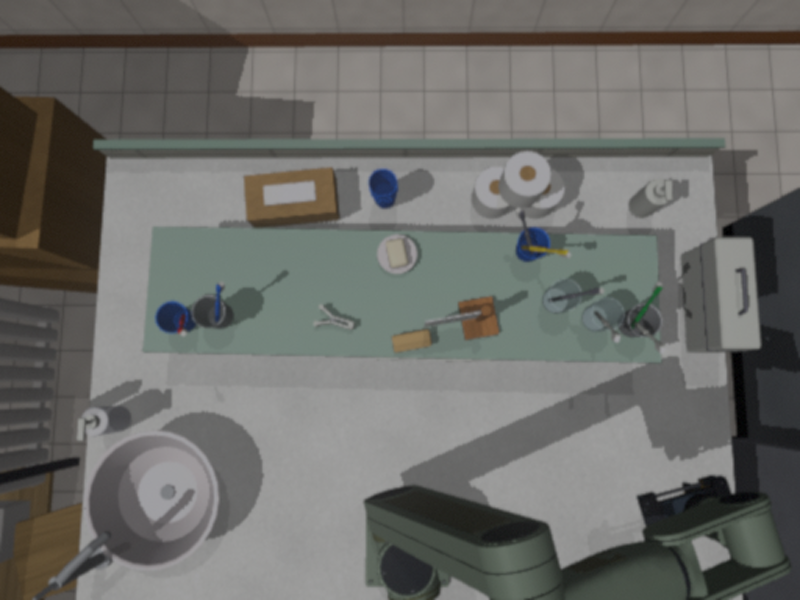

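View pics/scene.png

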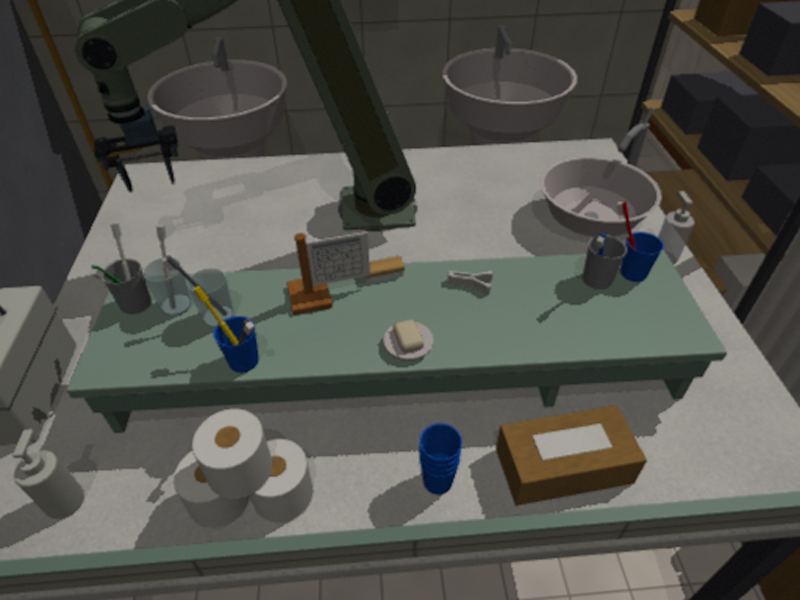

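```bash
cat > h.py <<'E'
import numpy as np,cv2
from scipy.spatial.transform import Rotation as R
from plant import *
np.set_printoptions(precision=4,suppress=True)
def ray(n,uv,z,pose=None):
    """pixels -> world points on plane z"""
    c=camera_params(n);K=c['intrinsics']
    uv=np.atleast_2d(np.asarray(uv,float))
    d=np.c_[uv,np.ones(len(uv))]@np.linalg.inv(K).T
    if n=='wrist':
        p,rv=pose;Rt=R.from_rotvec(rv).as_matrix();T=c['tool_from_camera']
        Rw=Rt@T[:3,:3];o=Rt@T[:3,3]+p
    else:
        E=c['extrinsics'];Rw=E[:3,:3].T;o=-Rw@E[:3,3]
    d=d@Rw.T
    return o+d*((z-o[2])/d[:,2])[:,None]
def rows(target,rv,s=None):
    """shift (units .5 m) and turn (units pi/4) from present pose to target"""
    s=s or read_state();Rc=R.from_rotvec(s['orientation'])
    return Rc.inv().apply(np.array(target)-s['tool_pos'])/.5,(Rc.inv()*R.from_rotvec(rv)).as_rotvec()/(np.pi/4)
def down(yaw):
    """tool pointing down, tool x axis at world angle yaw"""
    return (R.from_euler('z',yaw)*R.from_rotvec([np.pi,0,0])).as_rotvec()
E
python3 - <<'E'
from h import *
f=512/800
print('clip',ray('top',np.array([[335,317],[318,308],[316,323],[352,325]])*f,.19))
print('edge top',ray('top',np.array([[427,323]])*f,.31),'post top',ray('top',np.array([[483,310]])*f,.328))
print('brush',ray('top',np.array([[411,341]])*f,.2),'cups',ray('top',np.array([[532,245],[563,296],[602,315],[640,320],[210,312]])*f,.26))
s=read_state();M=R.from_rotvec(s['orientation']).as_matrix();print(M)
E
```

```text
clip [[0.5399 0.1641 0.19  ]
 [0.5607 0.2036 0.19  ]
 [0.526  0.2075 0.19  ]
 [0.5215 0.1247 0.19  ]]
edge top [[ 0.5142 -0.0436  0.31  ]] post top [[ 0.5394 -0.1587  0.328 ]]
brush [[ 0.4842 -0.0104  0.2   ]] cups [[ 0.6922 -0.2772  0.26  ]
 [ 0.5785 -0.3416  0.26  ]
 [ 0.5369 -0.4245  0.26  ]
 [ 0.5261 -0.506   0.26  ]
 [ 0.543   0.4294  0.26  ]]
[[ 0.9651  0.2617 -0.0004]
 [ 0.2617 -0.9651  0.0015]
 [ 0.     -0.0016 -1.    ]]
```

>>> jog_arm([
  [-1, [0, 0, -0.3], [0, 0, 0]],
  [-1, [0, 0, -0.4], [0, 0, 0]],
  [-1, [0.1, 0, -0.45], [0, 0, 0]],
  [-1, [0.2, 0, -0.45], [0, 0, 0]],
  [-1, [0.3, 0, -0.45], [0, 0, 0]],
])

```text
t: 0.72
tool_pos: [0.2893, -0.5178, 0.4331]
orientation: [3.11, 0.411, 0.002]
ft_force: [0.1, -2.0, -0.7]
finger_gap: 0.998
grasp_force: 0.0
```

```bash
python3 - <<'E'
from h import *
s=read_state();print(s['tool_pos'],s['t'],*rows([.54,.2,.33],down(1.30)))
E
```

```text
[ 0.2893 -0.5178  0.4331] 0.725 [ 0.8567 -1.2571  0.2012] [ 0.0057  0.0021 -1.3207]
```

>>> jog_arm([
  [-1, [0.5, -0.75, 0], [0, 0, -0.8]],
  [-1, [0.5, -0.75, 0], [0, 0, -0.8]],
  [-1, [0.5, -0.75, 0], [0, 0, -0.8]],
  [-1, [0.5, -0.75, 0], [0, 0, -0.8]],
  [-1, [0.5, -0.75, 0], [0, 0, -0.8]],
])

```text
t: 1.35
tool_pos: [0.3878, -0.2192, 0.4302]
orientation: [-2.833, -1.357, -0.0]
ft_force: [1.1, -0.4, 0.0]
finger_gap: 1.0
grasp_force: 0.0
```

>>> jog_arm([
  [-1, [0, 0, 0], [0, 0, 0]],
])

```text
t: 1.48
tool_pos: [0.3884, -0.2177, 0.4308]
orientation: [-2.829, -1.366, -0.001]
ft_force: [0.5, -0.8, -0.6]
finger_gap: 0.998
grasp_force: 0.0
```

```bash
python3 - <<'E'
from h import *
s=read_state();print(s['tool_pos'],s['t'],*rows([.54,.2,.33],down(1.30)))
E
```

```text
[ 0.3884 -0.2177  0.4308] 1.475 [ 0.8428 -0.2818  0.2024] [ 0.0005 -0.0011 -0.5093]
```

>>> jog_arm([
  [-1, [0.84, -0.28, 0], [0, 0, -0.51]],
  [-1, [0.84, -0.28, 0], [0, 0, -0.51]],
  [-1, [0.84, -0.28, 0], [0, 0, -0.51]],
  [-1, [0.84, -0.28, 0.1], [0, 0, -0.51]],
  [-1, [0.84, -0.28, 0.2], [0, 0, -0.51]],
])

```text
t: 2.1
tool_pos: [0.4956, 0.0662, 0.3928]
orientation: [2.506, 1.891, 0.003]
ft_force: [-0.1, -1.1, -0.1]
finger_gap: 0.999
grasp_force: 0.0
```

```bash
python3 - <<'E'
from h import *
s=read_state();print(s['tool_pos'],s['t'],*rows([.54,.2,.33],down(1.30)))
E
```

```text
[0.4956 0.0662 0.3928] 2.1 [0.2818 0.0115 0.1256] [ 0.0034 -0.0001 -0.0094]
```

>>> jog_arm([
  [-1, [0.28, 0.01, 0.12], [0, 0, 0]],
  [-1, [0.28, 0.01, 0.12], [0, 0, 0]],
  [-1, [0.28, 0.01, 0.12], [0, 0, 0]],
  [-1, [0.28, 0.01, 0.12], [0, 0, 0]],
])

```text
t: 2.6
tool_pos: [0.5377, 0.1986, 0.331]
orientation: [-2.506, -1.894, 0.005]
ft_force: [0.1, -0.5, -0.1]
finger_gap: 0.998
grasp_force: 0.0
```

```bash
python3 - <<'E'
from h import *
s=read_state();print(s['tool_pos'],s['orientation'],s['t'])
p,d=capture('wrist');np.savez('w1.npz',p=p,d=d,pos=s['tool_pos'],rv=s['orientation'])
cv2.imwrite('pics/w1.png',cv2.resize(p[:,:,::-1],(800,600),interpolation=cv2.INTER_CUBIC))
E
```

```text
[0.5377 0.1986 0.331 ] [-2.5059 -1.8944  0.0054] 2.6
```

View pics/w1.png

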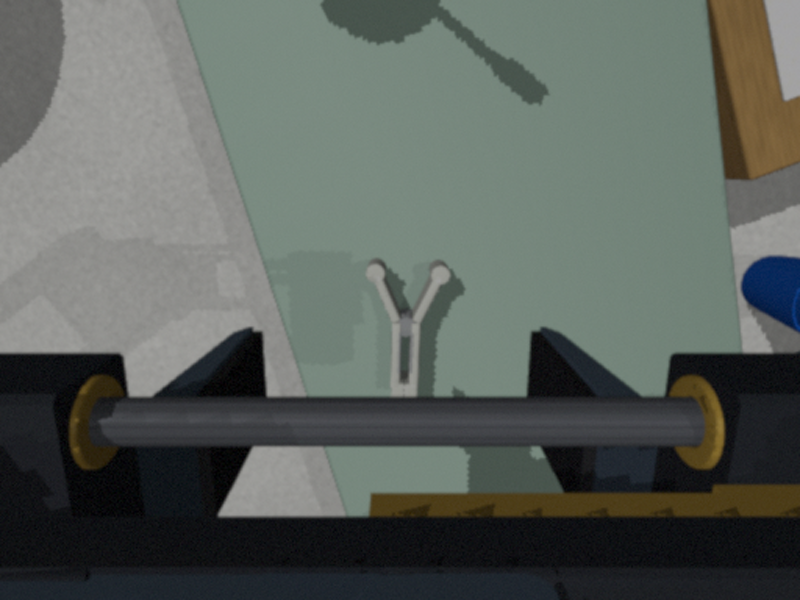

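```bash
python3 - <<'E'
from h import *
z=np.load('w1.npz');p=z['p'];d=z['d'];pose=(z['pos'],z['rv'])
g=p.astype(int);m=((g.min(2)>125)&(np.ptp(g,axis=2)<22)).astype(np.uint8);m[:,:210]=0;m[:,320:]=0;m[:150]=0;m[256:]=0
ys,xs=np.nonzero(m);print(len(xs),xs.min(),xs.max(),ys.min(),ys.max())
for y in range(164,256,4):
    x=np.nonzero(m[y])[0];print(y,x.tolist() if len(x) else '')
P=ray('wrist',np.array([[375,271],[440,272],[405,323]])*.64,.194,pose);print(P)
# depth based heights
for u,v in((240,173),(281,174),(259,190)):print(d[v,u])
h=(P[0]+P[1])/2;print(h,np.linalg.norm(P[0]-P[1]),(h-P[2])[:2],np.arctan2(*(h-P[2])[[1,0]]))
E
```

```text
957 234 287 169 252
164 
168 
172 [235, 236, 237, 238, 239, 240, 241, 242, 243, 244, 277, 278, 279, 280, 281, 282, 283, 284, 285]
176 [234, 235, 236, 237, 238, 239, 240, 241, 242, 243, 244, 245, 276, 277, 278, 279, 280, 281, 282, 283, 284, 285, 286, 287]
180 [238, 239, 240, 241, 242, 243, 244, 276, 277, 278, 279, 280, 281, 282, 283, 284]
184 [241, 242, 243, 244, 245, 246, 274, 275, 276, 277, 278, 279]
188 [243, 244, 245, 246, 247, 272, 273, 274, 275, 276, 277]
192 [245, 246, 247, 248, 249, 270, 271, 272, 273, 274, 275]
196 [246, 247, 248, 249, 250, 251, 268, 269, 270, 271, 272, 273]
200 [248, 249, 250, 251, 252, 253, 266, 267, 268, 269, 270, 271]
204 [250, 251, 252, 253, 254, 265, 266, 267, 268, 269]
208 [251, 252, 253, 254, 255, 263, 264, 265, 266, 267]
212 [251, 252, 253, 254, 255, 263, 264, 265, 266, 267]
216 [251, 252, 253, 254, 255, 264, 265, 266, 267]
220 [251, 252, 253, 254, 264, 265, 266, 267]
224 [251, 252, 253, 254, 264, 265, 266]
228 [250, 251, 252, 253, 254, 264, 265, 266]
232 [250, 251, 252, 253, 254, 263, 264, 265, 266]
236 [250, 251, 252, 253, 254, 263, 264, 265, 266]
240 [250, 251, 252, 253, 254, 262, 263, 264, 265, 266]
244 [250, 251, 252, 253, 254, 262, 263, 264, 265, 266]
248 [250, 251, 252, 253, 254, 255, 256, 257, 258, 259, 260, 261, 262, 263, 264, 265]
252 [250, 251, 252, 253, 254, 255, 256, 257, 258, 259, 260, 261, 262, 263, 264, 265]
[[0.5279 0.2114 0.194 ]
 [0.5659 0.2    0.194 ]
 [0.5366 0.1745 0.194 ]]
0.3205938
0.32061738
0.34957206
[0.5469 0.2057 0.194 ] 0.03967923636909379 [0.0103 0.0312] 1.2524149978433028
```

```bash
python3 - <<'E'
from h import *
print(rows([.5475,.2077,.187],down(1.275)))
E
```

```text
(array([0.0254, 0.0135, 0.2907]), array([-0.0004,  0.0023,  0.0234]))
```

>>> jog_arm([
  [-1, [0.025, 0.0135, 0.1], [0, 0, 0.023]],
  [-1, [0.025, 0.0135, 0.2], [0, 0, 0.023]],
  [-1, [0.025, 0.0135, 0.26], [0, 0, 0.023]],
  [-1, [0.025, 0.0135, 0.288], [0, 0, 0.023]],
  [-1, [0.025, 0.0135, 0.288], [0, 0, 0.023]],
])

```text
t: 3.28
tool_pos: [0.5476, 0.2077, 0.1894]
orientation: [2.525, 1.868, 0.001]
ft_force: [-0.0, 0.7, 0.6]
finger_gap: 1.0
grasp_force: 0.0
```

```bash
python3 - <<'E'
from h import *
s=read_state();print(rows([.5475,.2077,.187],down(1.275)),s['tool_pos'],s['ft_force'])
p,d=capture('wrist');np.savez('w2.npz',p=p,d=d,pos=s['tool_pos'],rv=s['orientation'])
cv2.imwrite('pics/w2.png',cv2.resize(p[:,:,::-1],(800,600),interpolation=cv2.INTER_CUBIC))
E
```

```text
(array([-0.    , -0.0002,  0.0048]), array([ 0.0009,  0.    , -0.0011])) [0.5476 0.2077 0.1894] [-0.0032  0.6786  0.6455]
```

View pics/w2.png

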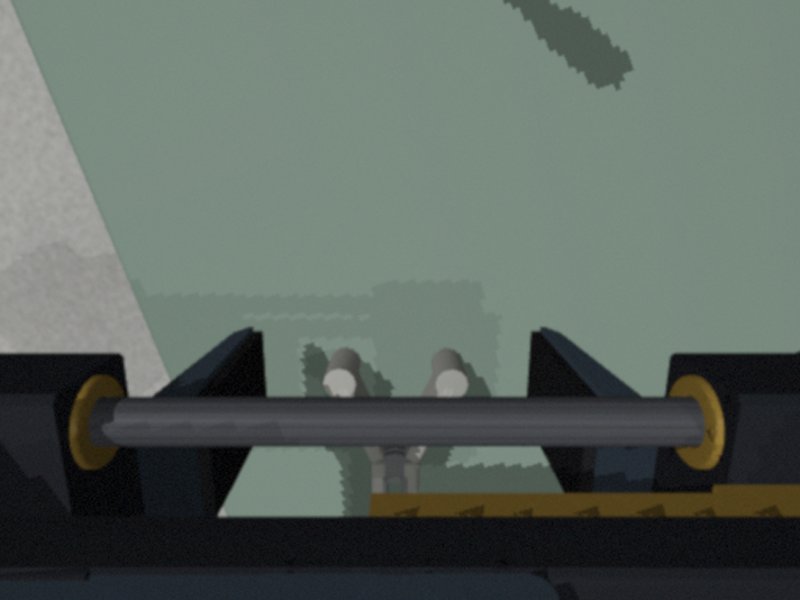

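>>> jog_arm([
  [-1, [0, 0, 0.005], [0, 0, 0]],
  [0, [0, 0, 0.005], [0, 0, 0]],
  [1, [0, 0, 0.005], [0, 0, 0]],
  [1, [0, 0, 0.005], [0, 0, 0]],
  [1, [0, 0, 0.005], [0, 0, 0]],
], force=20)

```text
t: 3.95
tool_pos: [0.5472, 0.2089, 0.1862]
orientation: [2.524, 1.871, 0.0]
ft_force: [0.5, -0.5, 0.1]
finger_gap: 0.593
grasp_force: 0.0
```

```bash
python3 - <<'E'
from h import *
z=np.load('w2.npz')
P=ray('wrist',np.array([[340,381],[451,382]])*.64,.194,(z['pos'],z['rv']));Rt=R.from_rotvec(z['rv'])
print(Rt.inv().apply(P-z['pos']))
E
```

```text
[[-0.0023 -0.0198 -0.0046]
 [-0.0027  0.0196 -0.0046]]
```

>>> jog_arm([
  [1, [0, 0, 0], [0, 0, 0]],
  [1, [0, 0, 0], [0, 0, 0]],
  [1, [0, 0, 0], [0, 0, 0]],
])

```text
t: 4.32
tool_pos: [0.5475, 0.2092, 0.1871]
orientation: [-2.524, -1.871, -0.002]
ft_force: [-0.7, 1.2, 4.2]
finger_gap: 0.262
grasp_force: 2.6
```

```bash
python3 - <<'E'
from h import *
s=read_state();print(s['finger_gap'],s['grasp_force'],s['tool_pos'],s['ft_force'])
p,d=capture('wrist');a=cv2.resize(p[:,:,::-1],(800,600),interpolation=cv2.INTER_CUBIC)[250:550]
q,_=capture('top');b=cv2.resize(q[150:250,150:300,::-1],(800,533),interpolation=cv2.INTER_CUBIC)[:300]
cv2.imwrite('pics/w3.png',np.vstack([a,b]));print(s['t'])
E
```

```text
0.26247838873550755 2.551762902829129 [0.5475 0.2092 0.1871] [-0.7162  1.1713  4.2421]
4.325
```

View pics/w3.png

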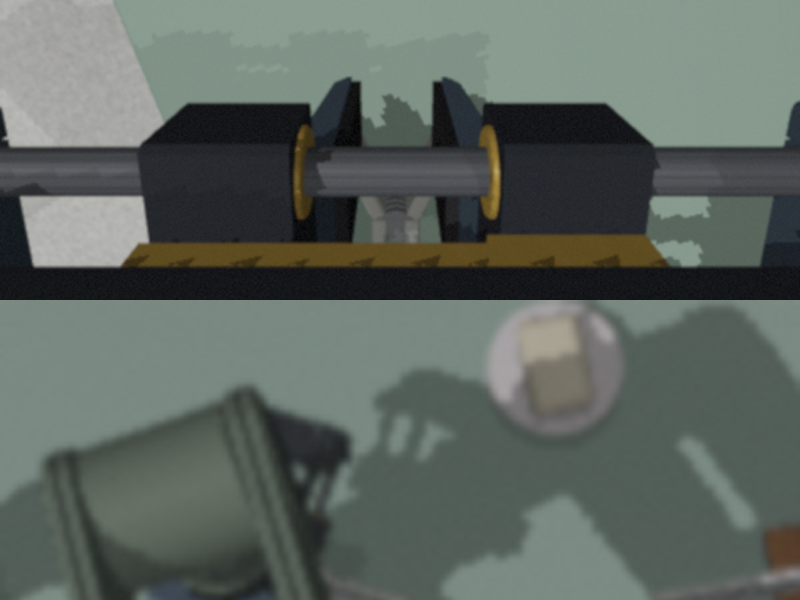

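```bash
python3 - <<'E'
from h import *
p,d=capture('wrist');np.savez('w3.npz',p=p,d=d)
c=p[195:275,190:320,::-1];c=np.clip(c.astype(float)*1.7,0,255).astype(np.uint8)
cv2.imwrite('pics/w3b.png',cv2.resize(c,(800,492),interpolation=cv2.INTER_CUBIC))
print((d[200:270:4,200:310:6]*1000).astype(int))
s=read_state();print(s['finger_gap'],s['grasp_force'])
E
```

```text
[[202 202 201 203 202 201 201 203 202 201 202 202 202 203 202 202 201 201
  201]
 [203 203 203 202 202 204 202 203 202 202 201 203 202 203 203 202 203 203
  202]
 [203 203 203 203 204 203 203 202 202 203 202 203 202 202 203 203 204 204
  203]
 [203 203 203 203 171 173 177 203 204 203 203 204 177 172 172 204 204 203
  203]
 [204 204 204 205 167 166 170 204 206 204 203 204 170 165 166 205 204 205
  204]
 [205 205 206 160 160 161 164 204 204 205 204 204 164 160 159 160 205 206
  204]
 [204 206 206 155 155 159 158 205 206 206 206 205 158 154 154 156 205 206
  205]
 [ 89  90  91 149 150 153 155 207 207 207 207 206 154 154 148 149  90  90
   91]
 [ 86  87  91 144 145 148 155 206 206 207 208 208 149 149 145 144  89  87
   87]
 [ 84  84  91 140 140 144 155 208 207 207 208 207 147 145 140 141  89  84
   84]
 [ 82  82  86 135 136 139 155 208 208 208 209 209 146   0 136 135  85  81
   83]
 [ 78  80  84 131 132 135 154 209 210 209 209 208 146 136 132 131  84  79
   79]
 [ 77  80  83 127 128 131 155 210 210 210 210 209 147 132 129 129  81  79
   76]
 [ 75  80  83 125 128 128 155 211 209 210 210 210 147 128 125 124  83  78
   75]
 [ 73  79  84  84  83  85  84  84  85  84  84  84  84  84  84  83  82  79
   74]
 [ 73  79  83  83  83  82  82  83  82  83  84  83  83  82  83  83  82  78
   74]
 [ 74  79  81  82  82  82  82  82  82  82  81  83  82  82  82  82  82  78
   72]
 [ 75  78  82  82  82  81  82  81  82  81  82  82  81  81  81  81  82  78
   75]]
0.12766362993228564 0.48626715497221085
```

View pics/w3b.png

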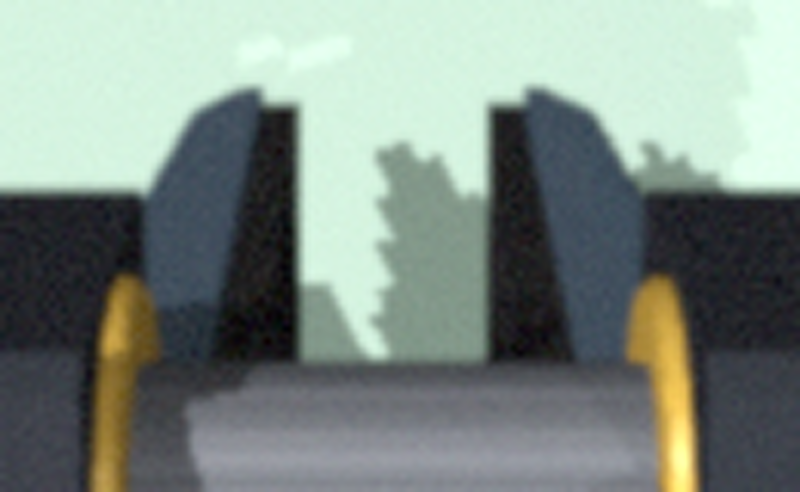

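>>> jog_arm([
  [-0.3, [0, 0, 0], [0, 0, 0]],
  [-1, [0, 0, 0], [0, 0, 0]],
  [-1, [0, 0, 0], [0, 0, 0]],
  [-1, [0, 0, 0], [0, 0, 0]],
  [-1, [0, 0, 0], [0, 0, 0]],
])

```text
t: 5.1
tool_pos: [0.5472, 0.2084, 0.1862]
orientation: [2.524, 1.87, -0.001]
ft_force: [0.4, -1.8, 3.0]
finger_gap: 0.644
grasp_force: 1.0
```

>>> jog_arm([
  [-1, [0, 0, 0], [0, 0, 0]],
  [-1, [0, 0, -0.1], [0, 0, 0]],
  [-1, [0.1, 0, -0.25], [0, 0, 0]],
  [-1, [0.1, 0, -0.29], [0, 0, 0]],
  [-1, [0.1, 0, -0.29], [0, 0, 0]],
])

```text
t: 5.72
tool_pos: [0.5629, 0.2584, 0.334]
orientation: [2.522, 1.872, 0.01]
ft_force: [-0.2, 1.1, -0.8]
finger_gap: 1.0
grasp_force: 0.0
```

```bash
python3 - <<'E'
from h import *
s=read_state();print(s['finger_gap'],s['tool_pos'],s['t'])
p,d=capture('wrist');np.savez('w4.npz',p=p,d=d,pos=s['tool_pos'],rv=s['orientation'])
cv2.imwrite('pics/w4.png',cv2.resize(p[:,:,::-1],(800,600),interpolation=cv2.INTER_CUBIC))
E
```

```text
1.0000150189380703 [0.5629 0.2584 0.334 ] 5.725
```

View pics/w4.png

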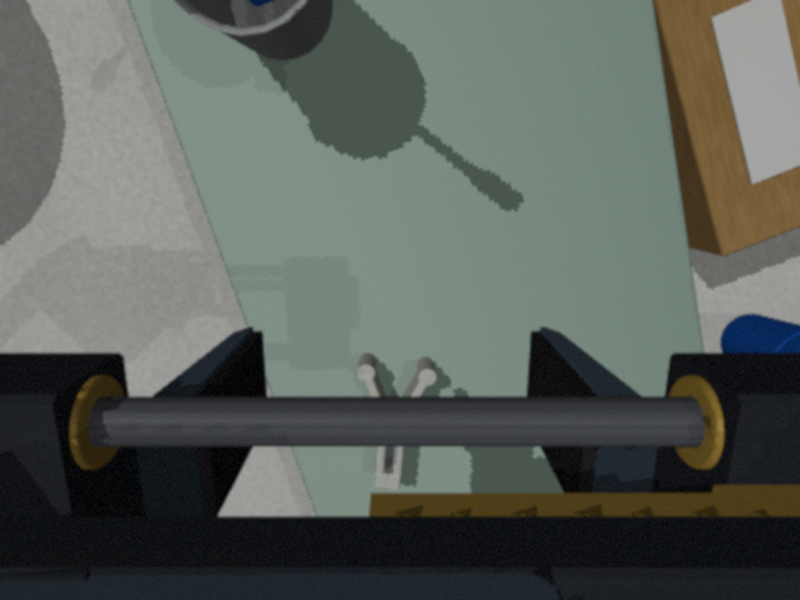

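```bash
python3 - <<'E'
from h import *
z=np.load('w4.npz');pose=(z['pos'],z['rv']);d=z['d'];p=z['p']
P=ray('wrist',np.array([[367,373],[428,374]])*.64,.194,pose);print(P,np.linalg.norm(P[0]-P[1]))
h=P.mean(0);v=P[1]-P[0];print(h,'yaw',np.arctan2(v[0],-v[1]))
# refine with depth: world heights around clip
c=camera_params('wrist');K=c['intrinsics'];T=c['tool_from_camera']
u,w=np.meshgrid(np.arange(512),np.arange(384));X=np.stack([(u-K[0,2])/K[0,0]*d,(w-K[1,2])/K[1,1]*d,d],-1)
X=R.from_rotvec(pose[1]).apply((X.reshape(-1,3)@T[:3,:3].T+T[:3,3]))+pose[0];X=X.reshape(384,512,3)
Z=X[...,2]
print('ledge z',np.median(Z[150:220,150:200]),np.median(Z[120:200,330:400]))
m=(Z>.183)&(Z<.21)&(np.abs(X[...,0]-.55)<.06)&(np.abs(X[...,1]-.2)<.08)
print(m.sum(),np.percentile(Z[m],[5,50,95]))
print((Z[225:252:2,224:284:3]*1000).astype(int))
E
```

```text
[[0.5293 0.209  0.194 ]
 [0.5669 0.1969 0.194 ]] 0.03949518844277113
[0.5481 0.203  0.194 ] yaw 1.2574722034848071
ledge z 0.16933995746845998 0.1695320695957538
820 [0.1857 0.193  0.1944]
[[169 170 168 169 170 170 168 168 168 169 169 169 169 169 169 168 168 169
  169 171]
 [168 169 170 175 176 171 168 167 170 169 170 170 170 168 169 170 170 169
  169 169]
 [168 169 175 182 181 174 170 169 169 168 169 170 169 168 169 170 173 172
  169 170]
 [168 167 181 189 187 181 169 169 169 169 168 169 168 168 169 176 179 178
  169 169]
 [169 168 188 193 193 185 169 171 168 169 168 168 168 168 170 181 185 185
  170 170]
 [170 169 192 193 193 190 169 169 169 169 168 168 169 167 169 186 191 190
  168 168]
 [169 168 192 192 192 194 169 169 168 169 169 168 169 169 168 193 194 194
  190 169]
 [170 168 193 193 192 192 168 169 168 169 169 168 169 169 173 194 193 192
  193 169]
 [511 170 193 193 192 189 170 169 168 169 168 168 169 169 178 194 192 194
  194 170]
 [170 169 170 192 193 192 175 168 169 168 169 168 169 171 184 194 194 192
  192 170]
 [168 169 169 169 192 193 180 169 170 169 168 169 170 175 188 193 192 195
  169 169]
 [168 168 169 169 193 192 184 168 169 168 169 170 168 181 192 194 193 169
  169 168]
 [170 168 169 169 193 192 189 173 169 168 170 170 174 186 193 193 168 169
  168 169]
 [170 169 169 169 168 193 192 177 169 169 169 168 178 190 192 192 170 170
  511 168]]
```

```bash
python3 - <<'E'
from h import *
c=camera_params('wrist');K=c['intrinsics'];T=c['tool_from_camera']
for f in('w3.npz','w4.npz'):
    d=np.load(f)['d']
    u,w=np.meshgrid(np.arange(512),np.arange(384));X=np.stack([(u-K[0,2])/K[0,0]*d,(w-K[1,2])/K[1,1]*d,d],-1).reshape(-1,3)@T[:3,:3].T+T[:3,3]
    X=X.reshape(384,512,3)*1000
    for u in ((224,230,234,238,240,272) if f=='w3.npz' else (130,150,160,164,167,342)):
        print(f,u,[tuple(X[r,u].astype(int)) for r in range(204,258,4)])
E
```

```text
w3.npz 224 [(np.int64(14), np.int64(-17), np.int64(16)), (np.int64(11), np.int64(-17), np.int64(18)), (np.int64(18), np.int64(-15), np.int64(-13)), (np.int64(18), np.int64(-14), np.int64(-18)), (np.int64(18), np.int64(-14), np.int64(-24)), (np.int64(18), np.int64(-13), np.int64(-30)), (np.int64(18), np.int64(-13), np.int64(-35)), (np.int64(18), np.int64(-12), np.int64(-40)), (np.int64(18), np.int64(-12), np.int64(-46)), (np.int64(18), np.int64(-11), np.int64(-49)), (np.int64(18), np.int64(-11), np.int64(-54)), (np.int64(18), np.int64(-11), np.int64(-57)), (np.int64(16), np.int64(-11), np.int64(-58)), (np.int64(34), np.int64(-7), np.int64(-100))]
w3.npz 230 [(np.int64(13), np.int64(-14), np.int64(19)), (np.int64(11), np.int64(-14), np.int64(17)), (np.int64(18), np.int64(-12), np.int64(-11)), (np.int64(18), np.int64(-11), np.int64(-18)), (np.int64(18), np.int64(-11), np.int64(-23)), (np.int64(17), np.int64(-11), np.int64(-26)), (np.int64(17), np.int64(-10), np.int64(-32)), (np.int64(17), np.int64(-10), np.int64(-37)), (np.int64(16), np.int64(-10), np.int64(-41)), (np.int64(17), np.int6
[... 5951 characters left out ...]
np.int64(-12)), (np.int64(34), np.int64(-21), np.int64(-99))]
w4.npz 342 [(np.int64(-28), np.int64(94), np.int64(165)), (np.int64(-32), np.int64(94), np.int64(164)), (np.int64(17), np.int64(46), np.int64(-7)), (np.int64(16), np.int64(46), np.int64(-11)), (np.int64(14), np.int64(45), np.int64(-13)), (np.int64(12), np.int64(45), np.int64(-13)), (np.int64(10), np.int64(45), np.int64(-14)), (np.int64(8), np.int64(45), np.int64(-14)), (np.int64(6), np.int64(45), np.int64(-14)), (np.int64(4), np.int64(45), np.int64(-15)), (np.int64(1), np.int64(46), np.int64(-14)), (np.int64(0), np.int64(46), np.int64(-15)), (np.int64(-2), np.int64(46), np.int64(-16)), (np.int64(34), np.int64(22), np.int64(-100))]
```

```bash
python3 - <<'E'
from h import *
c=camera_params('wrist');K=c['intrinsics'];T=c['tool_from_camera']
for f in('w1.npz','w4.npz'):
    d=np.load(f)['d'];p=np.load(f)['p']
    for r in range(210,254,4):
        near=np.nonzero((d[r]>.05)&(d[r]<.21))[0]
        L=near[near<240].max() if (near<240).any() else 0; Rr=near[near>300].min() if (near>300).any() else 0
        out=[]
        for u,y in((L+.5,-.0457),(Rr-.5,.0457)):
            v=T[:3,:3]@[(u-K[0,2])/K[0,0],(r-K[1,2])/K[1,1],1]
            q=T[:3,3]+v*(y-T[1,3])/v[1];out.append((q[[0,2]]*1000).round(1).tolist())
        print(f,r,L,Rr,out)
E
```

```text
w1.npz 210 161 346 [[21.3, -17.8], [21.5, -18.4]]
w1.npz 214 167 340 [[15.8, -7.1], [16.0, -7.9]]
w1.npz 218 168 339 [[13.1, -5.6], [13.3, -6.4]]
w1.npz 222 168 339 [[11.0, -6.2], [11.2, -7.0]]
w1.npz 226 168 339 [[8.9, -6.7], [9.2, -7.5]]
w1.npz 230 168 339 [[6.8, -7.2], [7.1, -8.0]]
w1.npz 234 169 338 [[3.9, -5.7], [4.2, -6.6]]
w1.npz 238 169 338 [[1.8, -6.3], [2.1, -7.1]]
w1.npz 242 169 338 [[-0.3, -6.8], [0.0, -7.6]]
w1.npz 246 170 337 [[-3.3, -5.3], [-3.0, -6.1]]
w1.npz 250 170 337 [[-5.4, -5.8], [-5.1, -6.7]]
w4.npz 210 161 346 [[21.3, -17.8], [21.5, -18.4]]
w4.npz 214 167 340 [[15.8, -7.1], [16.0, -7.9]]
w4.npz 218 168 339 [[13.1, -5.6], [13.3, -6.4]]
w4.npz 222 168 339 [[11.0, -6.2], [11.2, -7.0]]
w4.npz 226 168 339 [[8.9, -6.7], [9.2, -7.5]]
w4.npz 230 168 339 [[6.8, -7.2], [7.1, -8.0]]
w4.npz 234 169 338 [[3.9, -5.7], [4.2, -6.6]]
w4.npz 238 169 338 [[1.8, -6.3], [2.1, -7.1]]
w4.npz 242 169 338 [[-0.3, -6.8], [0.0, -7.6]]
w4.npz 246 170 337 [[-3.3, -5.3], [-3.0, -6.1]]
w4.npz 250 170 337 [[-5.4, -5.8], [-5.1, -6.7]]
```

```bash
python3 - <<'E'
from h import *
print(rows([.5487,.205,.18],down(1.262)),rows([.5487,.205,.167],down(1.262)),read_state()['tool_pos'])
E
```

```text
(array([-0.108 ,  0.0048,  0.3027]), array([ 0.0009, -0.0009,  0.0185])) (array([-0.108 ,  0.0048,  0.3287]), array([ 0.0009, -0.0009,  0.0185])) [0.5619 0.2573 0.3314]
```

>>> jog_arm([
  [-1, [-0.108, 0.005, 0.1], [0, 0, 0.018]],
  [-1, [-0.108, 0.005, 0.2], [0, 0, 0.018]],
  [-1, [-0.108, 0.005, 0.28], [0, 0, 0.018]],
  [-1, [-0.108, 0.005, 0.3], [0, 0, 0.018]],
  [-1, [-0.108, 0.005, 0.3], [0, 0, 0.018]],
])

```text
t: 6.4
tool_pos: [0.5481, 0.204, 0.1806]
orientation: [-2.537, -1.852, 0.003]
ft_force: [0.6, 1.8, -0.3]
finger_gap: 1.004
grasp_force: 0.0
```

```bash
python3 - <<'E'
from h import *
print(rows([.5487,.205,.167],down(1.262)),read_state()['tool_pos'])
E
```

```text
(array([0.0022, 0.0005, 0.0272]), array([-0.0017,  0.0014, -0.0008])) [0.5481 0.204  0.1806]
```

>>> jog_arm([
  [-1, [0.002, 0, 0.012], [0, 0, 0]],
  [-0.6, [0.002, 0, 0.026], [0, 0, 0]],
  [0, [0.002, 0, 0.026], [0, 0, 0]],
  [0, [0.002, 0, 0.026], [0, 0, 0]],
  [1, [0.002, 0, 0.026], [0, 0, 0]],
], force=20)

```text
t: 7.02
tool_pos: [0.5489, 0.2053, 0.1685]
orientation: [2.537, 1.853, 0.001]
ft_force: [-0.2, 0.0, -0.5]
finger_gap: 0.592
grasp_force: 0.3
```

>>> jog_arm([
  [1, [0, 0, 0], [0, 0, 0]],
  [1, [0, 0, 0], [0, 0, 0]],
  [1, [0, 0, 0], [0, 0, 0]],
  [1, [0, 0, 0], [0, 0, 0]],
])

```text
t: 7.52
tool_pos: [0.549, 0.2053, 0.1685]
orientation: [2.537, 1.853, 0.001]
ft_force: [-0.6, -0.2, 1.3]
finger_gap: 0.358
grasp_force: 20.0
```

>>> jog_arm([
  [1, [0, 0, -0.02], [0, 0, 0]],
  [1, [0, 0, -0.08], [0, 0, 0]],
  [1, [0, 0, -0.18], [0, 0, 0]],
  [1, [0, 0, -0.2], [0, 0, 0]],
  [1, [0, 0, -0.2], [0, 0, 0]],
])

```text
t: 8.15
tool_pos: [0.5487, 0.2051, 0.2686]
orientation: [2.537, 1.852, 0.001]
ft_force: [0.4, -0.0, -0.5]
finger_gap: 0.362
grasp_force: 20.0
```

```bash
python3 - <<'E'
from h import *
s=read_state();print(s['finger_gap'],s['grasp_force'],s['tool_pos'],s['ft_force'],s['t'])
p,d=capture('wrist');q,dq=capture('scene')
np.savez('w5.npz',p=p,d=d,pos=s['tool_pos'],rv=s['orientation']);np.savez('s5.npz',p=q,d=dq)
a=np.clip(p[195:275,190:320,::-1]*1.5,0,255).astype(np.uint8)
E=camera_params('scene');X=E['extrinsics']@np.r_[s['tool_pos'],1];uv=(E['intrinsics']@X[:3]);uv=(uv[:2]/uv[2]).astype(int);print(uv)
b=np.clip(q[uv[1]-45:uv[1]+45,uv[0]-120:uv[0]+40,::-1]*1.5,0,255).astype(np.uint8)
cv2.imwrite('pics/w5.png',np.vstack([cv2.resize(a,(480,295),interpolation=cv2.INTER_CUBIC),cv2.resize(b,(480,270),interpolation=cv2.INTER_CUBIC)]))
E
```

```text
0.36219015720560765 19.998901784420013 [0.5487 0.2051 0.2686] [ 0.4454 -0.0321 -0.5144] 8.15
[316 160]
```

View pics/w5.png

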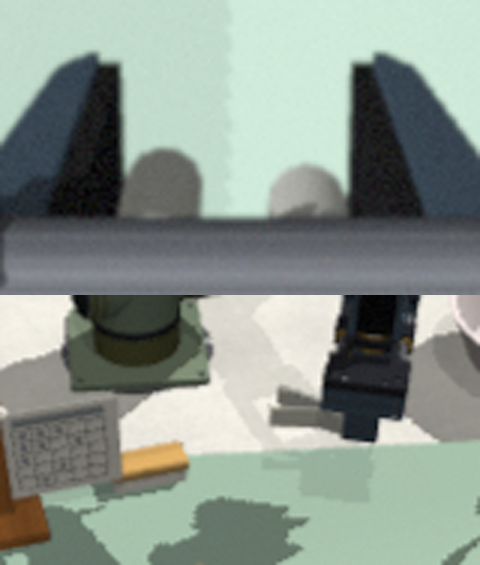

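```bash
cat >> h.py <<'E'
def cloud(n,d,pose=None):
    c=camera_params(n);K=c['intrinsics'];u,w=np.meshgrid(np.arange(512),np.arange(384))
    X=np.stack([(u-K[0,2])/K[0,0]*d,(w-K[1,2])/K[1,1]*d,d],-1).reshape(-1,3)
    if n=='wrist':
        T=c['tool_from_camera'];X=R.from_rotvec(pose[1]).apply(X@T[:3,:3].T+T[:3,3])+pose[0]
    else:
        E=c['extrinsics'];X=(X-E[:3,3])@E[:3,:3]
    return X.reshape(*d.shape,3)
E
python3 - <<'E'
from h import *
for f,n in(('s5.npz','scene'),('top.npz','top')):
    z=np.load(f);X=cloud(n,z['d']);Z=X[...,2]
    ok=z['d']>.1
    print(n,'ledge',np.median(Z[ok&(abs(X[...,0]-.6)<.03)&(abs(X[...,1]-.1)<.05)]))
    m=ok&(Z>.205)&(Z<.307)&(X[...,0]>.44)&(X[...,0]<.6)&(X[...,1]>-.15)&(X[...,1]<.0)
    P=X[m]
    if len(P)<5: continue
    k=np.polyfit(P[:,1],P[:,0],1)
    for _ in range(4):
        r=P[:,0]-np.polyval(k,P[:,1]);P=P[abs(r)<.012];k=np.polyfit(P[:,1],P[:,0],1)
    r=P[:,0]-np.polyval(k,P[:,1]);print(len(P),'x=',k,'std',r.std(),'y',np.percentile(P[:,1],[0,1,50,99,100]),'z',P[:,2].min(),P[:,2].max())
    if n=='scene':
        for v in range(150,180,4):
            row=[tuple((X[v,u]*1000).astype(int).tolist()) for u in range(230,241)];print(v,row)
z=np.load('s5.npz');X=cloud('scene',z['d'])
m=(X[...,2]>.25)&(X[...,2]<.30)&(X[...,1]>.09)&(X[...,1]<.2)&(abs(X[...,0]-.54)<.05)
w=np.load('w5.npz');T=R.from_rotvec(w['rv']).inv().apply(X[m]-w['pos'])*1000
o=np.argsort(T[:,0]);print(len(T));print(np.c_[T[o][:60],np.argwhere(m)[o][:60]].astype(int).tolist())
W=cloud('wrist',w['d'],(w['pos'],w['rv']));m=(W[...,2]>.22)&(W[...,2]<.31)
T=R.from_rotvec(w['rv']).inv().apply(W[m]-w['pos'])*1000;T=T[(abs(T[:,1])<15.5)&(T[:,0]<12)]
for sgn in(-1,1):
    Q=T[T[:,1]*sgn>2];t=Q[Q[:,2]<Q[:,2].min()+3];print(sgn,len(t),t.mean(0),t.max(0),t.min(0), Q.max(0))
E
```

```text
scene ledge 0.17179217149830409
904 x= [-0.179   0.5122] std 0.0016446816520497877 y [-0.15   -0.1487 -0.0961 -0.0422 -0.0408] z 0.20503993633001336 0.30676618507211606
150 [(521, -54, 307), (521, -51, 307), (519, -48, 305), (519, -45, 305), (518, -42, 304), (129, -35, 1), (131, -31, 3), (128, -27, 0), (130, -22, 1), (131, -18, 1), (128, -14, -1)]
154 [(522, -55, 293), (518, -52, 290), (521, -49, 292), (521, -46, 291), (520, -43, 291), (159, -37, 3), (158, -32, 2), (168, -28, 10), (158, -24, 1), (163, -20, 5), (166, -16, 7)]
158 [(523, -56, 278), (520, -53, 276), (524, -50, 279), (518, -47, 273), (522, -44, 276), (521, -41, 275), (185, -34, 2), (188, -30, 4), (191, -25, 6), (188, -21, 3), (187, -17, 2)]
162 [(519, -57, 259), (523, -54, 262), (521, -51, 260), (520, -47, 259), (523, -44, 262), (521, -41, 259), (206, -35, -1), (212, -31, 2), (208, -27, -1), (216, -23, 5), (212, -18, 1)]
166 [(522, -58, 246), (520, -55, 244), (520, -51, 243), (518, -48, 241), (520, -45, 243), (516, -42, 239), (233, -36, 0), (233, -32, -1), (246, -28, 9), (471, -29, 200), (472, -25, 200)]
170 [(522, -59, 
[... 1810 characters left out ...]
 [-83, 7, -24, 152, 289], [-83, 10, -22, 153, 289], [-82, -28, -24, 145, 291], [-82, 9, -18, 154, 289], [-82, 8, -14, 155, 289], [-82, 8, -9, 156, 289], [-82, 8, -5, 157, 289], [-82, 6, 0, 158, 289], [-82, -24, -23, 146, 291], [-81, -17, -25, 147, 291], [-81, -20, -15, 149, 291], [-81, -17, -21, 148, 291], [-81, -20, -11, 150, 291], [-80, -20, -7, 151, 291], [-80, 9, -26, 152, 290], [-80, 9, -22, 153, 290], [-79, 10, -19, 154, 290], [-79, 9, -14, 155, 290]]
-1 350 [-22.883   -9.8164 -24.5588] [  2.0402  -6.4003 -23.3421] [-33.3732 -14.082  -26.1597] [ 2.4956 -2.3352 -0.8541]
1 292 [-23.9898   5.5655 -24.6825] [-16.3298  10.494  -23.6066] [-33.5145   2.3648 -26.5989] [-0.3078 15.4607 -1.0352]
```

```bash
python3 - <<'E'
from h import *
print(rows([.4921,.0965,.2425],down(1.870)))
E
```

```text
(array([-0.2403, -0.0402,  0.0488]), array([-0.004 ,  0.0016, -0.7749]))
```

>>> jog_arm([
  [1, [-0.05, -0.01, 0], [0, 0, -0.2]],
  [1, [-0.1, -0.02, 0.01], [0, 0, -0.4]],
  [1, [-0.16, -0.03, 0.02], [0, 0, -0.6]],
  [1, [-0.22, -0.04, 0.04], [0, 0, -0.775]],
  [1, [-0.24, -0.04, 0.05], [0, 0, -0.775]],
])

```text
t: 8.88
tool_pos: [0.4915, 0.0958, 0.2414]
orientation: [-1.867, -2.523, 0.004]
ft_force: [-0.6, -0.5, -0.9]
finger_gap: 0.361
grasp_force: 20.0
```

>>> jog_arm([
  [1, [0, 0, 0], [0, 0, 0]],
  [1, [0, 0, 0], [0, 0, 0]],
])

```text
t: 9.12
tool_pos: [0.4938, 0.0977, 0.2431]
orientation: [-1.866, -2.527, -0.001]
ft_force: [0.8, -0.4, -0.9]
finger_gap: 0.358
grasp_force: 20.0
```

```bash
cat > rel.py <<'E'
from h import *
import sys
s=read_state();print(s['finger_gap'],s['grasp_force'],s['tool_pos'],s['ft_force'],s['t'])
n=sys.argv[1]
q,dq=capture('scene');p,d=capture('wrist');tp,td=capture('top');np.savez(n,q=q,dq=dq,p=p,d=d,tp=tp,td=td,pos=s['tool_pos'],rv=s['orientation'])
X=cloud('scene',dq);m=(X[...,2]>.22)&(X[...,2]<.30)&(X[...,0]>.44)&(X[...,0]<.6)
Rt=R.from_rotvec(s['orientation'])
def fit(P,lab):
    T=P*1000;k=np.polyfit(T[:,0],T[:,1],1);r=T[:,1]-np.polyval(k,T[:,0]);T=T[abs(r)<4];k=np.polyfit(T[:,0],T[:,1],1)
    print(lab,len(T),'x',T[:,0].min().round(1),T[:,0].max().round(1),'y at ends',np.polyval(k,[T[:,0].min(),T[:,0].max()]).round(1),'z',T[:,2].min().round(1),T[:,2].max().round(1))
T=Rt.inv().apply(X[m]-s['tool_pos']);
card=T[(T[:,0]<-.06)&(X[m][:,1]>-.13)&(X[m][:,1]<-.03)];
fit(card,'card')
j=T[(T[:,0]<-.045)&(X[m][:,1]>-.03 if s['tool_pos'][1]>.06 else T[:,0]>-.11)&(abs(T[:,1])<.05)]
for lo,hi in((-.0,.04),(-.04,-.0)):
    a=j[(j[:,1]>lo)&(j[:,1]<hi)&(j[:,0]<-.05)]
    if len(a)>5: fit(a,('jaw',lo,hi))
W=cloud('wrist',d,(s['tool_pos'],s['orientation']));t=Rt.inv().apply((W-s['tool_pos']).reshape(-1,3))*1000
t=t[(abs(t[:,1])<15.5)&(t[:,0]<12)&(t[:,2]<5)&(t[:,2]>-30)]
for g in(-1,1):
    Q=t[t[:,1]*g>2];print('grip',g,Q.max(0).round(1),np.percentile(Q[:,0],98).round(1))
E
python3 rel.py r1.npz
```

```text
0.35771237694470387 19.998958110809326 [0.4938 0.0977 0.2431] [ 0.8165 -0.4252 -0.8656] 9.125
card 578 x -229.8 -139.7 y at ends [-27.5 -16.1] z -56.9 23.1
('jaw', -0.0, 0.04) 86 x -96.3 -51.3 y at ends [8.4 3.9] z -28.2 -1.8
('jaw', -0.04, -0.0) 68 x -92.3 -50.4 y at ends [-24.1 -12.3] z -29.0 -5.5
grip -1 [ 2.4 -2.3 -0.6] 1.9
grip 1 [-0.2 15.4 -0.9] -0.7
```

>>> jog_arm([
  [1, [-0.03, -0.0036, 0], [0, 0, 0]],
  [1, [-0.06, -0.007, 0], [0, 0, 0]],
  [1, [-0.08, -0.0095, 0], [0, 0, 0]],
  [1, [-0.1, -0.012, 0], [0, 0, 0]],
  [1, [-0.1, -0.012, 0], [0, 0, 0]],
])

```text
t: 9.9
tool_pos: [0.5023, 0.0466, 0.2432]
orientation: [1.867, 2.526, -0.0]
ft_force: [-0.2, 0.3, -0.7]
finger_gap: 0.359
grasp_force: 20.0
```

```bash
python3 rel.py r2.npz; python3 - <<'E'
from h import *
z=np.load('r2.npz')
def crop(n,im,w,h):
    E=camera_params(n);X=E['extrinsics']@np.r_[.515,-.02,.255,1];uv=E['intrinsics']@X[:3];u,v=(uv[:2]/uv[2]).astype(int)
    return cv2.resize(np.clip(im[v-h:v+h,u-w:u+w,::-1]*1.5,0,255).astype(np.uint8),(w*14,h*14),interpolation=cv2.INTER_CUBIC)
cv2.imwrite('pics/r2.png',np.vstack([crop('scene',z['q'],50,22),crop('top',z['tp'],50,18)]))
E
```

```text
0.35875753627705126 19.99884456396103 [0.5023 0.0466 0.2432] [-0.2039  0.2734 -0.6653] 9.9
card 564 x -178.7 -88.4 y at ends [-20.4  -9.1] z -56.7 23.1
('jaw', -0.0, 0.04) 97 x -95.0 -50.1 y at ends [7.8 4. ] z -28.7 -2.6
('jaw', -0.04, -0.0) 145 x -109.5 -51.0 y at ends [-10.2 -16.9] z -56.4 23.1
grip -1 [ 2.3 -2.3 -0.8] 1.9
grip 1 [-0.3 15.4 -1.4] -0.6
```

View pics/r2.png

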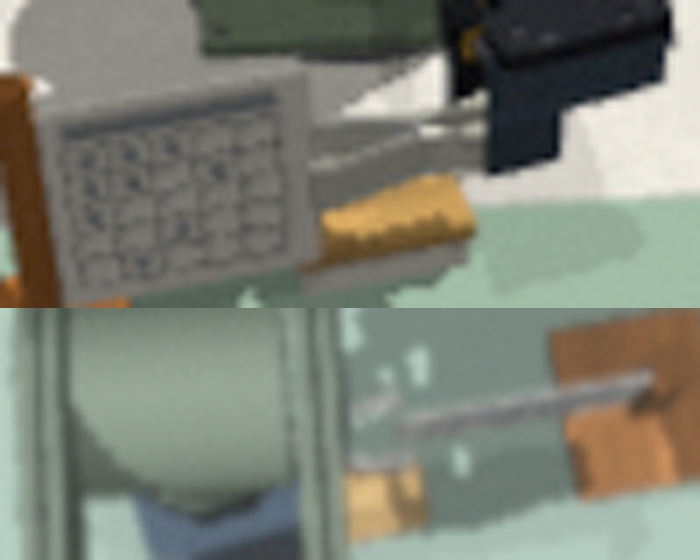

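```bash
python3 - <<'E'
from h import *
s=read_state();E=camera_params('top');X=E['extrinsics']@np.r_[.515,-.02,.255,1];uv=E['intrinsics']@X[:3];u,v=(uv[:2]/uv[2]).astype(int)
f=lambda x,y:[u-50+x/7-.5,v-18+(y-308)/7-.5]
Rt=R.from_rotvec(s['orientation']);g=lambda px,z:(Rt.inv().apply(ray('top',[f(*px)],z)-s['tool_pos'])*1000).round(1)
print('edge',g((403,427),.31),'post',g((640,382),.31),'jawU',g((375,408),.267),g((397,398),.267),'jawL',g((385,462),.267),g((408,462),.267))
z=np.load('r2.npz');T=cloud('top',z['td']);m=(T[...,2]>.25)&(T[...,2]<.32)&(T[...,0]>.44)&(T[...,0]<.58)&(T[...,1]<.02)&(T[...,1]>-.08)
Q=Rt.inv().apply(T[m]-s['tool_pos'])*1000;o=np.argsort(Q[:,0]);print(np.c_[Q[o],np.argwhere(m)[o]].astype(int).tolist())
E
```

```text
edge [[-87.1 -13.5 -66.8]] post [[-199.2  -25.9  -66.8]] jawU [[-79.3   3.  -23.8]] [[-90.9   4.6 -23.8]] jawL [[-76.1 -23.3 -23.8]] [[-86.7 -26.6 -23.8]]
[[-127, -16, -63, 204, 284], [-125, -16, -35, 205, 283], [-124, -15, -62, 204, 283], [-121, -16, -48, 205, 282], [-120, -15, -65, 204, 282], [-119, -16, -12, 206, 281], [-117, -15, -48, 205, 281], [-117, -14, -65, 204, 281], [-116, -15, -13, 206, 280], [-114, -13, -63, 204, 280], [-114, -15, -56, 205, 280], [-112, -15, -27, 206, 279], [-111, -12, -63, 204, 279], [-110, -15, -65, 205, 279], [-108, -14, -32, 206, 278], [-106, -14, -68, 205, 278], [-104, -14, -37, 206, 277], [-103, -13, -66, 205, 277], [-102, -14, -9, 207, 276], [-101, -12, -61, 205, 276], [-101, -14, -47, 206, 276], [-98, -13, -18, 207, 275], [-97, -11, -64, 205, 275], [-97, -13, -53, 206, 275], [-95, -12, -20, 207, 274], [-94, -10, -67, 205, 274], [-94, -12, -56, 206, 274], [-92, 1, -21, 203, 272], [-91, -12, -24, 207, 273], [-91, 9, -21, 201, 271], [-91, -9, -64, 205, 273], [-90, -12, -62, 206, 273], [-90, 5, -25, 202, 271], [-89, 2, -27, 203, 271], [-89, 0, -10, 2
[... 357 characters left out ...]
1, -19, 204, 269], [-81, -22, -18, 211, 271], [-80, -26, -28, 212, 271], [-79, 5, -28, 203, 268], [-78, 2, -24, 204, 268], [-78, -22, -24, 211, 270], [-77, -25, -20, 212, 270], [-76, -27, -12, 213, 270], [-76, 6, -24, 203, 267], [-75, 3, -24, 204, 267], [-75, -21, -22, 211, 269], [-73, -24, -25, 212, 269], [-73, -26, -13, 213, 269], [-72, 4, -20, 204, 266], [-71, -20, -23, 211, 268], [-71, 1, -23, 205, 266], [-70, -23, -26, 212, 268], [-70, -25, -7, 213, 268], [-69, 5, -24, 204, 265], [-68, 2, -24, 205, 265], [-67, -22, -21, 212, 267], [-65, 5, -28, 204, 264], [-65, -18, -23, 211, 266], [-64, -21, -25, 212, 266], [-62, -17, -27, 211, 265], [-61, -20, -24, 212, 265], [-36, -9, -28, 211, 257]]
```

>>> jog_arm([
  [1, [-0.01, 0.001, 0], [0, 0, 0]],
  [1, [-0.022, 0, 0], [0, 0, 0]],
  [1, [-0.034, -0.0015, 0], [0, 0, 0]],
  [1, [-0.04, -0.0026, 0], [0, 0, 0]],
  [1, [-0.04, -0.0026, 0], [0, 0, 0]],
])

```text
t: 10.68
tool_pos: [0.5069, 0.0277, 0.2432]
orientation: [-1.866, -2.527, 0.0]
ft_force: [0.8, -0.4, -0.0]
finger_gap: 0.362
grasp_force: 20.0
```

```bash
python3 rel.py r3.npz; python3 - <<'E'
from h import *
z=np.load('r3.npz');Rt=R.from_rotvec(z['rv']);T=cloud('top',z['td']);m=(T[...,2]>.25)&(T[...,2]<.32)&(T[...,0]>.44)&(T[...,0]<.58)&(T[...,1]<.02)&(T[...,1]>-.08)
Q=Rt.inv().apply(T[m]-z['pos'])*1000;o=np.argsort(Q[:,0]);Q=Q[o].astype(int);print(Q[(Q[:,0]<-70)&(Q[:,0]>-95)].tolist())
def crop(n,im,w,h):
    E=camera_params(n);X=E['extrinsics']@np.r_[.515,-.02,.255,1];uv=E['intrinsics']@X[:3];u,v=(uv[:2]/uv[2]).astype(int)
    return cv2.resize(np.clip(im[v-h:v+h,u-w:u+w,::-1]*1.5,0,255).astype(np.uint8),(w*14,h*14),interpolation=cv2.INTER_CUBIC)
cv2.imwrite('pics/r3.png',np.vstack([crop('scene',z['q'],50,22),crop('top',z['tp'],50,18)]))
E
```

```text
0.36222505278878 19.99876767396927 [0.5069 0.0277 0.2432] [ 0.8305 -0.4205 -0.0164] 10.675
card 439 x -159.1 -69.6 y at ends [-19.5  -6.6] z -56.3 23.0
('jaw', -0.0, 0.04) 90 x -95.4 -51.1 y at ends [8.4 4.7] z -29.7 -2.5
('jaw', -0.04, -0.0) 210 x -109.9 -50.6 y at ends [-12.4  -8.3] z -56.2 22.5
grip -1 [ 2.3 -2.3 -1.1] 1.9
grip 1 [-0.5 15.5 -1.3] -0.7
[[-94, -11, -65], [-93, -14, -58], [-91, 7, -23], [-91, -14, -32], [-90, -11, -68], [-90, 4, -23], [-90, -13, -57], [-89, 1, -22], [-88, -23, -23], [-88, -12, -27], [-88, 8, -25], [-87, -26, -23], [-87, 6, -16], [-87, -12, -62], [-86, -29, -24], [-86, 2, -21], [-86, 0, -11], [-85, -21, -19], [-84, -25, -25], [-84, -12, -39], [-84, 7, -18], [-83, -28, -23], [-83, -12, -68], [-83, 3, -22], [-82, -21, -27], [-82, -12, -9], [-82, 0, -23], [-81, -24, -26], [-80, -12, -43], [-80, 7, -23], [-80, -11, -66], [-80, -28, -27], [-79, 4, -24], [-79, -20, -21], [-78, -12, -15], [-78, -23, -22], [-77, -10, -67], [-77, -12, -51], [-77, -26, -22], [-76, 5, -22], [-75, 2, -19], [-75, -22, -20], [-75, -11, -18], [-74, -9, -65], [-74, -11, -53], [-73, -25, -26], [-73, 5, -27], [-72, 2, -27], [-71, -21, -22], [-71, -11, -26], [-71, -8, -65]]
```

View pics/r3.png

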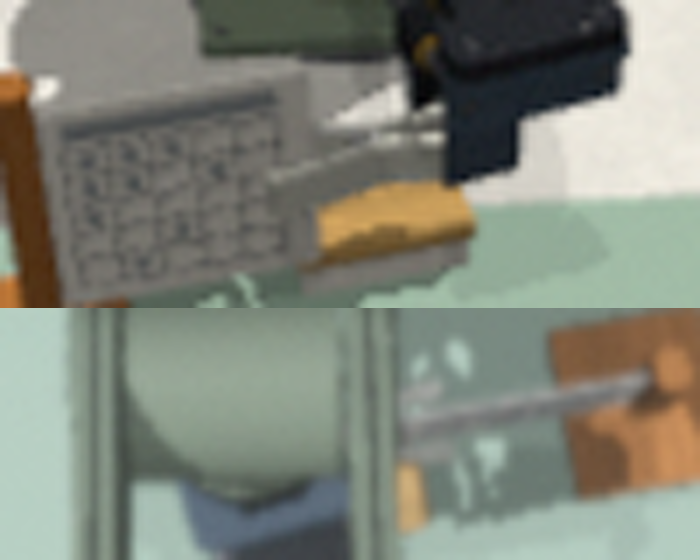

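```bash
python3 -c "
from plant import arm
print(arm.finish_job())"
```

```text
the job is handed in; nothing more can be done
None
```

The job is handed in, with the clip still squeezed wide open and held in the air at half height. The board's free edge stands about 21 mm inside the jaws, with roughly 8 mm clear on each side; the first squeeze missed the handles because the fingers sat about 20 mm higher than stated, and the second try gripped them.

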